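# Stand the stepped cast bracket on its mounting bed and feel that it does not rock

## Task

Clear the stray hex nut off the stepped steel bed into the grey hardware tray, then pick up the cast bracket that is leaning on its tail and set it down gently on the bed in the one way it stands flat: long heel on the low deck close up to the step (within a centimetre), both ears on the high deck, square to the bed and centred across it. Let go, then feel that it does not rock: press down firmly with the fingers for about a second on top of the round ear first, and after that on the square ear, without shifting it. Leave the level-soled bracket and everything else on the bench where they are.

Things in the scene. Friction and masses are not known exactly. Their poses are not given: they have to be found in the camera images.
- bed: fixed stepped steel bed, 160 x 130 mm; origin: centre of its underside, z up. Low deck (20 mm above the bench) x -80..+18 mm, high deck (36 mm above it) x +18..+80, both y +-65; upright step face at x +18. Two dark studs (20 mm diameter at the collar, tops 80 mm above the bench) at x -62, y +-52 mm.
- seat (a point): point on the low deck's top, 18 mm behind the step face, mid-width, bed's axes: the bracket's origin is here when it is seated with a 4 mm gap between heel and step, which is the ideal seat, x axes pointing the same way.
- bracket: loose cast aluminium bracket, 0.48 kg (+-25%), centre of mass near x -3, z 40 mm. Frame as it stands seated: z up, x from heel to ears, y across; origin mid-width in the plane of the heel's sole. Heel block x -22..14, y +-18, z 0..40 mm, sole at z 0. Flange x 14..40, y +-24, z 22..34 carries two ears, flat soles at z 16, flat tops at z 34. Web x -22..0, y +-13, z 40..72.
- boss (a point): centre of the cylindrical boss on the bracket's web, (-12, 0, 72) mm in the bracket's frame, same axes: along y, radius 17, length 44 mm, flat ends at y +-22 mm, the place to grip (across the flat ends).
- tail (a point): middle of the lower rear edge of the bracket's tail lug (x -57..-22, y +-16, z 28..40 mm in the bracket's frame). The bracket starts leaning back on the bench on this edge and the heel's rear edge, ears in the air: x axis pitched up by 0.675 rad, origin 14 mm above the bench, any yaw.
- round_ear: the bracket's ear with the round outline, a disc 28 mm in diameter; origin: centre of its flat top, at (26, +36, 34) mm in the bracket's frame.
- square_ear: the bracket's ear with the square outline, 26 x 26 mm; origin: centre of its flat top, at (26, -36, 34) mm in the bracket's frame.
- nut: loose steel hex nut, 24 mm across flats, 13 mm high, 35 g, lying flat somewhere on the bed's high deck; origin: centre of its underside; one pair of flats faces +-x, the others every 60 degrees from it.
- tray: empty grey plastic hardware tray, fixed, 85 x 110 mm outside, walls 3 mm thick and 25 mm high, open at the top; origin: centre of its underside.
- plain_bracket: another, smaller cast bracket standing on the bench, not to be used: level rectangular sole 48 x 72 mm, no ears, no tail, 67 mm tall; origin: centre of its underside. Leave it alone. It and the bracket may stand on either side.
- oil: bystander: white oil bottle, 52 mm diameter, 130 mm tall; origin: centre of its underside.
- reel: bystander: terminal reel lying flat, 84 mm diameter, 34 mm high; origin: centre of its underside.
- screwdriver: bystander: screwdriver 180 mm long lying along its x.
- wrench: bystander: wrench 170 mm long lying along its x.
- tape: bystander: black roll of tape, 80 mm diameter, 24 mm high.
- carton: bystander: small carton 60 x 70 x 50 mm.

How it is judged:
By the outcome, as a careful person would: the job done as asked, in the order asked, and still so for the second after the job is handed in, with the robot touching nothing.
It also fails if it takes over 72 s, if anything falls off the work surface, if the arm or the gripper's body presses on something with over 40 N, if the wrist force passes 120 N, or if a joint passes its speed limit or range.

## Robot

A 6-joint arm with a two-finger parallel gripper is mounted at the origin on the work surface. World frame = base frame: x ahead of the robot, y to its left, z up, the work surface at z = 0. Lengths are in m, angles in rad, forces in N, time in s.
With the tool pointing down it reaches from about 0.425 to 0.95 m from the base axis. Payload 3.5 kg.
Tool frame: the origin (TCP) lies midway between the tips of the shut fingers; the grasp point (between the pads) lies 19 mm behind it; z points along the fingers, y is the line along which they close (so a half turn about z gives the same grasp; the last joint's range is limited). The gripper opens to 85 mm and grips with 20 to 120 N. Pads are 22 mm wide; open, the fingers measure 114 mm over their backs; the gripper's body (76 mm by 85 mm) begins 54 mm behind the grasp point. The pads swing forward as they close: fully open they stand 13 mm farther back than shut.
Start: joints at [-0.15, 0.286, 1.577, -0, 1.279, -0.15], TCP at [0.675, 0, 0.203] pointing down, gripper open.
Joint ranges: [-2.77, 2.77], [-0.9, 2.22], [0.21, 2.48], [-1.53, 4.67], [0.24, 2.81], [-2.84, 2.84]. Speed limits (rad/s): [2.79, 2.79, 3.14, 3.14, 3.14, 3.14].

## Interface

Orientations are given as a unit quaternion [x, y, z, w].
In Python, from plant import ctrl gives the robot as it stands.
- The arm moves only by the tool arm_command, never from a script. Its argument "steps" is one flat list of numbers, 5 for each row, row after row: the opening in per cent of the stroke, from 0 (shut) to 100 (fully open), then the shift along the tool's x, y, z each as a share of 25 mm, from -1 to 1, then the turn about the tool's z as a share of 0.1 rad, from -1 to 1. In form: [grip, tx, ty, tz, spin, grip, tx, ty, tz, spin, ...]. A call has 1 to 8 rows; each row shifts and turns the commanded pose from where the row before left it, along the tool's axes as they then stand; what a row does not reach is not made up. A row lasts 1/12 s, in which the tool goes at most 41.7 mm and 7.16 degrees, less where a joint would pass 70% of its speed; a pose out of reach is approached as far as the arm can. A call with a number of a shift or a turn outside -1 to 1 is refused whole. A call with a gripper value outside its range is refused whole. The fingers move at their own pace and stop on an object; "squeeze" is the grip in N (left out, the last holds). Time passes only in rows, so rows that do not move let the fingers close. It gives the time, the measured TCP pose, the force, the opening and the grip force at its end, in the units of the state.
- ctrl.get_state(): the state, without advancing time (a new reading comes with each control period).
- ctrl.read_camera(name): name is "scene" or "side" or "wrist"; returns the picture (420x560x3 uint8, red, green, blue); there is no depth.
- ctrl.camera_model(name): a dict with "intrinsics" (3x3 intrinsics, pixels), "D" ([k1, k2, p1, p2, k3] as OpenCV has them; the pictures are not rectified), "rvec" (rotation vector, rad) and "tvec" (3), from world to camera coordinates, as OpenCV has them. Camera axes: x right, y down, z forward; pixel columns grow to the right and rows downward; lengths in m; the calibration is good to about 2 mm. A picture is of the moment at which its call begins: read the wrist's pose just before it. camera_model takes no time and is no camera call; for the wrist camera it gives the pose at the moment of the call.
- ctrl.sign_off(): hands the job in; it is judged then, once.
The state is a dict: "time": time; "qpos": joint angles; "dq": joint speeds; "joint_efforts": joint torques, N m; "eef_pos": TCP position; "tcp_rot": TCP orientation; "contact_force": force on the tool from outside, world axes, zero at the start; "wrist_torque": the same for the moment, N m; "opening": opening from 0.0 (shut) to 1.0 (fully open); "finger_force": force on a finger pad.
Only numpy, scipy, OpenCV 4.12 (cv2) and the standard library are available. Lean on these libraries where they do the work, as an engineer would, in place of code of your own. Each camera call takes 0.05 s, during which the arm holds its last target. There are 200 camera calls.

## Working session

There is one attempt and no reset: what is moved stays moved. The work goes in short steps, Python scripts to look and compute and a tool call to move; the robot and the scene stay as the last step left them, time stands still between calls to the robot, and variables do not carry over. Pictures are saved under pics/ and viewed, at most 10 in all, crops included, and the job is handed in when it is done.

Besides the shell and the picture viewer there is one more tool, called as a command line: name --argument value ..., lists and objects as JSON in quotes. arm_command: Moves the arm, as the interface text tells. Its arguments: {"type":"object","properties":{"steps":{"type":"array","items":{"type":"number"}},"squeeze":{"type":"number"}},"required":["steps"]}

```bash
mkdir -p pics; ls
python3 - <<'E'
from plant import ctrl
import cv2
for n in("scene","side"):
    m=ctrl.camera_model(n);print(n,m)
    cv2.imwrite(f"pics/{n}0.png",ctrl.read_camera(n)[:,:,::-1])
cv2.imwrite("pics/wrist0.png",ctrl.read_camera("wrist")[:,:,::-1])
print(ctrl.camera_model("wrist"));print(ctrl.get_state())
E
```

```text
pics
scene {'intrinsics': array([[467.18618899,   0.        , 272.51337132],
       [  0.        , 467.18618899, 211.03829084],
       [  0.        ,   0.        ,   1.        ]]), 'D': array([0.04890991, 0.        , 0.        , 0.        , 0.        ]), 'rvec': array([ 1.12787272,  2.15278878, -1.17939837]), 'tvec': array([ 0.30686773, -0.14398485,  1.55694901])}
side {'intrinsics': array([[489.54445984,   0.        , 285.43510522],
       [  0.        , 489.54445984, 205.48715879],
       [  0.        ,   0.        ,   1.        ]]), 'D': array([0.02081192, 0.        , 0.        , 0.        , 0.        ]), 'rvec': array([ 2.37963361, -0.05620317,  0.04612482]), 'tvec': array([-0.52066435,  0.04821449,  1.04662005])}
{'intrinsics': array([[314.2467668 ,   0.        , 279.29420991],
       [  0.        , 314.2467668 , 206.5483167 ],
       [  0.        ,   0.        ,   1.        ]]), 'D': array([-0.07128671,  0.        ,  0.        ,  0.        ,  0.        ]), 'rvec': array([-2.85068201e+00, -1.06947177e-03,  3.18387222e-03]), 'tvec': array([-0.67400881, -0.03650768,  0.37943999])}
{'time': 0.15, 'qpos': array([-1.49994550e-01,  2.86988896e-01,  1.57780815e+00,  7.97381529e-06,
        1.27858742e+00, -1.49997321e-01]), 'dq': array([ 0.00089572, -0.00349345, -0.00525408, -0.00029155, -0.0022048 ,
        0.00024946]), 'joint_efforts': array([ 7.91554030e-04, -4.06602967e+01, -2.93140125e+01, -8.94972595e-05,
        3.96185191e-03, -2.97825103e-06]), 'eef_pos': array([6.74455925e-01, 1.17645325e-04, 2.01464790e-01]), 'tcp_rot': array([ 7.07106332e-01,  7.07106663e-01, -5.28648501e-04, -7.23318819e-04]), 'contact_force': array([-0.83648749, -0.26283695,  0.03440651]), 'wrist_torque': array([0.00184118, 0.062026  , 0.04435413]), 'finger_force': 0.0, 'opening': 1.001144910665257}
```

View pics/scene0.png

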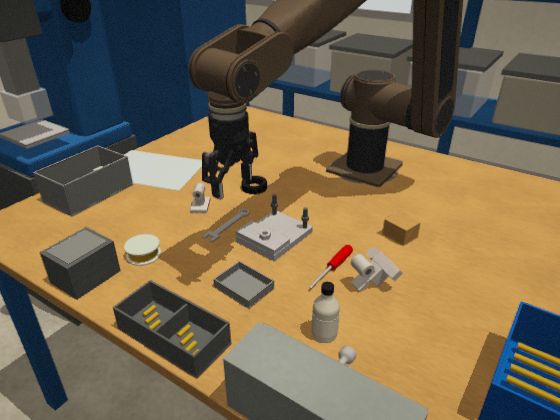

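View pics/side0.png

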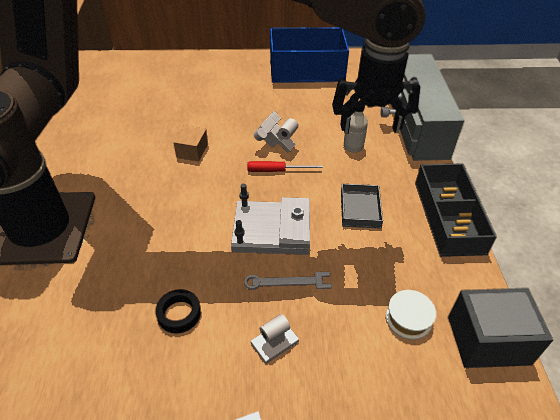

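Scene: bed (275,232), nut (265,235), tray (243,284), bracket (370,268). Side: bed (271,225), nut (298,212), tray (361,205), bracket (277,132), plain bracket (275,338). Next I'll enlarge bracket and bed in both views.

```bash
cat > h.py <<'E'
import numpy as np, cv2
from plant import ctrl
from scipy.spatial.transform import Rotation as R
def ray(m,uv):
    p=cv2.undistortPoints(np.array([[uv]],float),m["intrinsics"],m["D"])[0,0]
    Rm=cv2.Rodrigues(m["rvec"])[0]; d=Rm.T@np.array([*p,1]); return -Rm.T@m["tvec"],d/np.linalg.norm(d)
def onz(m,uv,z):
    o,d=ray(m,uv); return o+d*(z-o[2])/d[2]
def tri(a):  # list of (model,uv)
    A=np.zeros((3,3));b=np.zeros(3);rs=[ray(*x) for x in a]
    for o,d in rs:
        P=np.eye(3)-np.outer(d,d);A+=P;b+=P@o
    x=np.linalg.solve(A,b)
    return x,[round(float(np.linalg.norm((np.eye(3)-np.outer(d,d))@(x-o)))*1e3,1) for o,d in rs]
def proj(m,P): return cv2.projectPoints(np.atleast_2d(np.array(P,float)),m["rvec"],m["tvec"],m["intrinsics"],m["D"])[0][:,0]
def tile(im,x,y,w,h,s):
    t=cv2.resize(im[y:y+h,x:x+w],None,fx=s,fy=s,interpolation=cv2.INTER_CUBIC)
    for u in range(-(-x//10)*10,x+w,10):
        cv2.line(t,((u-x)*s,0),((u-x)*s,6 if u%50 else 14),(0,0,255),1)
        if u%20==0: cv2.putText(t,str(u),((u-x)*s,16),0,.35,(0,0,255),1)
    for v in range(-(-y//10)*10,y+h,10):
        cv2.line(t,(0,(v-y)*s),(6,(v-y)*s),(0,0,255),1)
        if v%20==0: cv2.putText(t,str(v),(7,(v-y)*s+4),0,.35,(0,0,255),1)
    return t
E
python3 - <<'E'
from h import *
a=cv2.imread("pics/side0.png");b=cv2.imread("pics/scene0.png")
r1=np.hstack([tile(a,240,100,80,60,5),tile(b,340,235,80,60,5)])
r2=np.hstack([tile(a,225,180,100,75,4),tile(b,230,188,100,75,4)])
cv2.imwrite("pics/c1.png",np.vstack([r1,r2]))
E
```

```text
(no output)
```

View pics/c1.png

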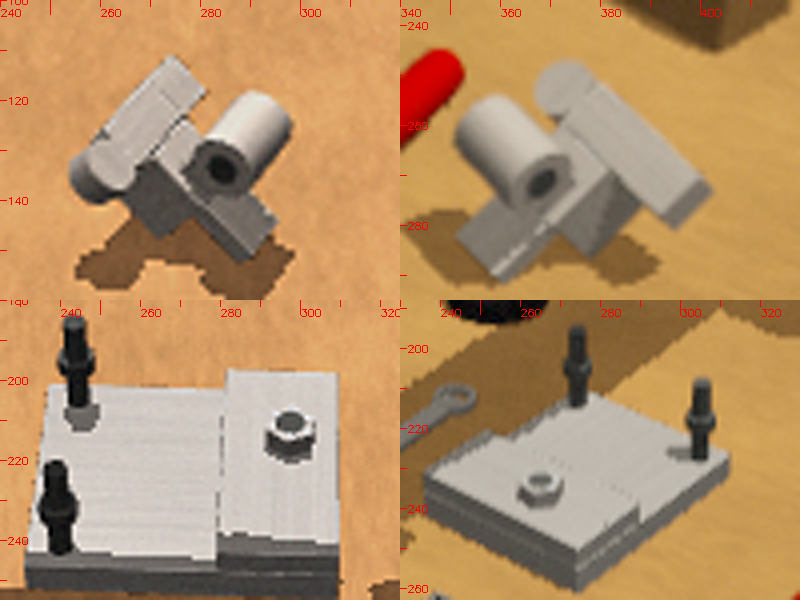

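Crop shows: bed corners and step clear in both views; nut top at side (297.8,210.2) / scene (265.2,233); boss end hole (+y end) side (284.4,133.4), (-y end) scene (368.2,271.2); the ears point to -x/+y, so the yaw is about 135°.

Run:
```python
from h import *
from scipy.optimize import least_squares
S=ctrl.camera_model("side");C=ctrl.camera_model("scene")
bed=[(S,80,65,36,309.5,198.2),(S,18,65,36,282,197.5),(S,80,-65,36,309.5,240.5),(S,18,-65,36,279.5,239.2),(S,-80,65,20,237,201.8),(S,-80,-65,20,231.8,243.5),
(C,80,-65,36,236.2,231),(C,80,65,36,273.8,250.5),(C,18,65,36,289.5,238.8),(C,18,-65,36,252.5,221),(C,-80,65,20,312,226.8),(C,-80,-65,20,278,211.2)]
def pt(p,l,pitch=0,z0=0):
    return R.from_euler('ZY',[p[2],-pitch]).apply(np.array(l)/1e3)+[p[0],p[1],z0]
def fit(o,p0,pitch=0,z0=0):
    f=lambda p:np.concatenate([proj(m,pt(p,(x,y,z),pitch,z0))[0]-[u,v] for m,x,y,z,u,v in o])
    s=least_squares(f,p0);return s.x,s.fun.reshape(-1,2).round(1).tolist()
print("bed",fit(bed,[.55,0,0]))
print("nut tri",tri([(S,(297.8,210.2)),(C,(265.2,233))]))
br=[(S,-12,22,72,284.4,133.4),(C,-12,-22,72,368.2,271.2)]
p,r=fit(br,[.55,.25,2.35],.675,.014);print("br",p,r,"boss",pt(p,(-12,0,72),.675,.014))
for n,l in(("sq corner",(39,-49,34)),("tail+",(-57,16,40)),("tail-",(-57,-16,40)),("sq2",(13,-49,34))):print(n,proj(S,pt(p,l,.675,.014)),proj(C,pt(p,l,.675,.014)))
print("tray",onz(S,(361.5,205),.025),onz(C,(243.5,281),.025),"oil",onz(S,(355,145),.0),"sd",onz(S,(285,167),0))
```

```text
bed (array([ 0.49181658, -0.02094546, -0.09161653]), [[0.8, -1.3], [0.0, -1.7], [0.6, 2.4], [-0.2, 2.4], [0.9, -2.6], [-0.6, 1.2], [-0.3, -0.2], [1.1, 0.2], [1.4, 0.2], [-0.2, -0.6], [1.9, 0.1], [-2.0, -1.2]])
nut tri (array([ 0.54592776, -0.01464229,  0.04919668]), [0.1, 0.1])
br [0.49342688 0.27245267 2.62718158] [[-0.1, 0.3], [0.1, 0.3]] boss [0.5407527  0.24570581 0.06271213]
sq corner [[274.36846466 110.37637543]] [[400.15351964 269.65287906]]
tail+ [[290.46913347 151.11858519]] [[350.56682043 281.5574398 ]]
tail- [[295.99663252 143.86871739]] [[358.63757869 290.22166102]]
sq2 [[281.43336621 117.85721593]] [[391.55934797 278.08511488]]
tray [0.68933072 0.01824533 0.025     ] [0.6964904  0.03306351 0.025     ] oil [0.7140645  0.25427747 0.        ] sd [0.52999131 0.17644677 0.        ]
```

Run:
```python
from h import *
W=ctrl.camera_model("wrist")
o,d=ray(W,(280,210));print(o,d,onz(W,(280,210),.03))
im=cv2.imread("pics/wrist0.png")
cv2.imwrite("pics/w0b.png",cv2.resize(im,None,fx=1.4,fy=1.4,interpolation=cv2.INTER_CUBIC))
T=lambda p,l:np.array([[np.cos(p[2])*x-np.sin(p[2])*y+p[0],np.sin(p[2])*x+np.cos(p[2])*y+p[1],z] for x,y,z in np.array(l)/1e3])
print(proj(W,T((.4918,-.0209,-.0916),[(80,65,36),(80,-65,36),(18,65,36),(18,-65,36)])))
```

```text
[0.67483443 0.07413772 0.37242111] [ 1.78338031e-04 -2.97326410e-01 -9.54775876e-01] [ 0.67489839 -0.03249551  0.03      ]
[[188.90837593 149.93423591]
 [187.91379489 259.93532662]
 [132.12285803 145.18541253]
 [136.65700246 255.0762467 ]]
```

View pics/w0b.png

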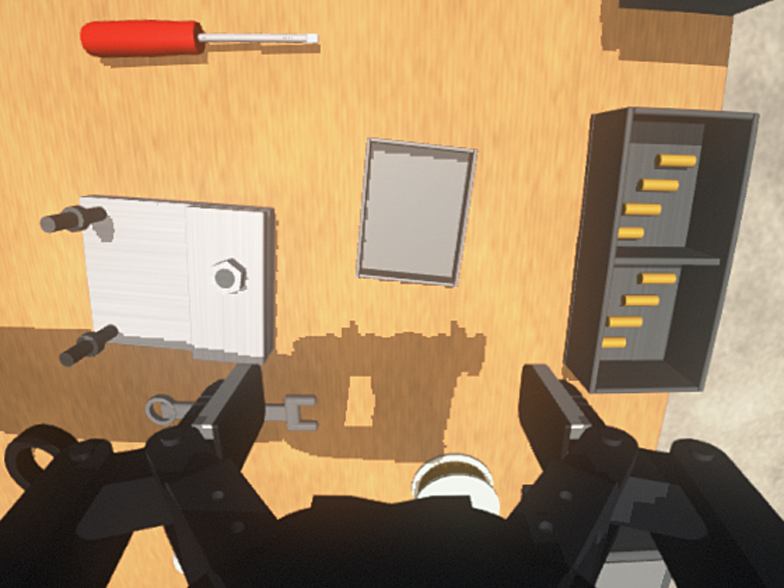

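Wrist view (in 1.4x pixels): high-deck corners (270,208),(264,358),(187,205),(193,353); nut top (226,277); tray rim corners (370,139),(476,150),(458,286),(358,277).

```bash
cat > k.py <<'E'
from h import *
from scipy.optimize import least_squares
def pt(p,l,pitch=0,z0=0):
    return R.from_euler('ZY',[p[2],-pitch]).apply(np.array(l)/1e3)+[p[0],p[1],z0]
def fit(o,p0,pitch=0,z0=0):
    f=lambda p:np.concatenate([proj(m,pt(p,(x,y,z),pitch,z0))[0]-[u,v] for m,x,y,z,u,v in o])
    s=least_squares(f,p0,loss='soft_l1');return s.x,s.fun.reshape(-1,2).round(1).tolist()
E
python3 - <<'E'
from k import *
S=ctrl.camera_model("side");C=ctrl.camera_model("scene");W=ctrl.camera_model("wrist")
w=[(W,x,y,z,u/1.4,v/1.4) for x,y,z,u,v in [(80,65,36,270,208),(80,-65,36,264,358),(18,65,36,187,205),(18,-65,36,193,353),(-80,65,20,82,196),(-80,-65,20,96,343)]]
c=[(C,80,-65,36,236.2,231),(C,80,65,36,273.8,250.5),(C,18,65,36,289.5,238.8),(C,18,-65,36,252.5,221),(C,-80,65,20,312,226.8),(C,-80,-65,20,278,211.2)]
print("w",fit(w,[.5,0,-.09]));print("c",fit(c,[.5,0,-.09]));
b,r=fit(w+c,[.5,0,-.09]);print("all",b,r)
print("nut",tri([(S,(297.8,210.2)),(C,(265.2,233)),(W,(226/1.4,277/1.4))]))
t=[(W,x,y,25,u/1.4,v/1.4) for x,y,u,v in[(-42,55,370,139),(42,55,476,150),(42,-55,458,286),(-42,-55,358,277)]]
print("tray",fit(t,[.69,.02,0]))
E
```

```text
w (array([ 0.49389597, -0.02132444, -0.08044938]), [[-2.6, 0.9], [1.7, 3.9], [-0.2, -1.1], [1.1, 3.2], [-1.3, -1.6], [0.5, -2.0]])
c (array([ 0.49264304, -0.02104878, -0.11299912]), [[-0.6, -0.5], [-0.0, 0.4], [0.7, 0.5], [-0.2, -0.8], [1.9, 0.7], [-1.4, -1.0]])
all [ 0.49377501 -0.02138982 -0.08605484] [[-2.4, 1.4], [1.3, 4.3], [0.0, -0.9], [0.7, 3.3], [-1.1, -1.9], [0.1, -2.3], [-0.9, 0.3], [0.8, 0.6], [1.0, 0.4], [-0.9, -0.3], [1.3, 0.3], [-2.7, -0.9]]
nut (array([ 0.5463655 , -0.01391888,  0.04882895]), [0.5, 0.8, 1.0])
tray (array([ 0.69339946,  0.03033079, -0.09632909]), [[-1.2, -0.8], [1.8, -0.5], [0.5, 1.1], [-0.7, 0.7]])
```

arm_command --steps '[100,-0.1,-0.85,0.3,0,100,-0.1,-0.85,0.3,0,100,-0.1,-0.85,0.3,0,100,-0.1,-0.85,0.3,0,100,-0.1,-0.85,0.3,0,100,-0.05,-0.85,0.3,0,100,0,0,0,0,100,0,0,0,0]'

```text
time: 0.82
eef_pos: [0.5464, -0.0136, 0.1567]
tcp_rot: [0.707, 0.707, -0.0, -0.001]
contact_force: [0.6, 0.1, 0.6]
opening: 0.997
finger_force: 0.0
```

Run:
```python
from k import *
W=ctrl.camera_model("wrist");im=ctrl.read_camera("wrist")[:,:,::-1].copy();cv2.imwrite("pics/w1.png",im)
np.save("w1.npy",W,allow_pickle=True)
print(ctrl.get_state()["eef_pos"],proj(W,[.5464,-.0139,.049]))
print(proj(W,[pt([.4938,-.0214,-.09],l) for l in[(80,65,36),(80,-65,36),(18,65,36),(18,-65,36),(-80,65,20),(-80,-65,20)]]))
cv2.imwrite("pics/w1b.png",cv2.resize(im[:,:],None,fx=1.42,fy=1.42,interpolation=cv2.INTER_CUBIC))
```

```text
[ 0.54774058 -0.01375935  0.15771975] [[279.48413625 197.04982821]]
[[315.48265643 140.57787354]
 [300.04434271 268.19059896]
 [247.85527461 134.36028245]
 [240.08633922 263.2294954 ]
 [148.51489327 124.87162401]
 [151.67605602 248.38936874]]
```

View pics/w1b.png

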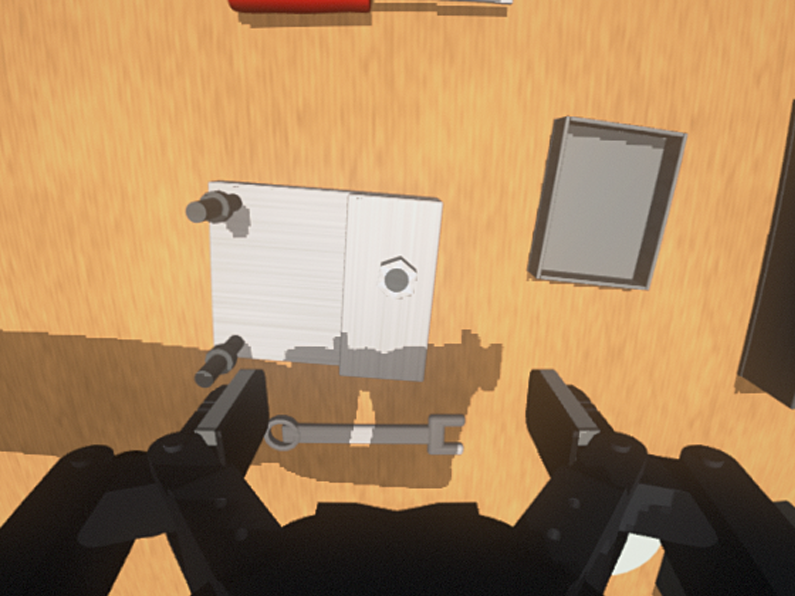

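Wrist view: nut top centre (397,279)/1.42, flats facing ±x roughly in line with the bed; deck corners (441,200),(423,381),(349,192),(341,375),(210,181),(215,359).

Run:
```python
from k import *
W=np.load("w1.npy",allow_pickle=True).item();C=ctrl.camera_model("scene");S=ctrl.camera_model("side")
w=[(W,x,y,z,u/1.42,v/1.42) for x,y,z,u,v in [(80,65,36,441,200),(80,-65,36,423,381),(18,65,36,349,192),(18,-65,36,341,375),(-80,65,20,210,181),(-80,-65,20,215,359)]]
c=[(C,80,65,36,273.8,250.5),(C,18,65,36,289.5,238.8),(C,-80,65,20,312,226.8)]
s=[(S,80,65,36,309.5,198.2),(S,18,65,36,282,197.5),(S,-80,65,20,237,201.8)]
for o in(w,w+c+s):print(fit(o,[.5,0,-.09]))
print("nut",onz(W,(396/1.42,280/1.42),.049))
im=cv2.imread("pics/w1.png");b=tile(im,262,177,40,38,10)
cv2.imwrite("pics/n.png",b)
```

```text
(array([ 0.49229545, -0.02287461, -0.07485581]), [[2.3, -0.1], [1.7, 0.2], [-0.6, 0.4], [-0.5, 0.3], [-1.7, 0.2], [0.0, -2.1]])
(array([ 0.49233152, -0.02318733, -0.07476392]), [[2.3, 0.3], [1.8, 0.4], [-0.5, 0.8], [-0.4, 0.5], [-1.6, 0.5], [0.1, -1.8], [1.0, 0.0], [0.9, -0.2], [0.9, -0.4], [0.6, -1.0], [-0.2, -1.1], [0.6, -1.5]])
nut [ 0.54583938 -0.01402682  0.049     ]
```

View pics/n.png

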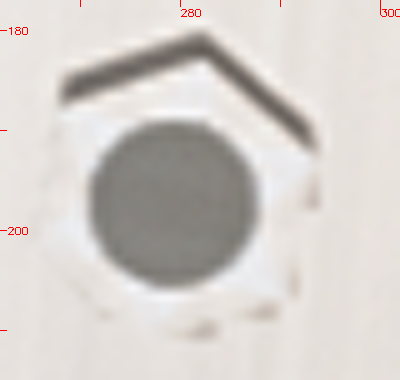

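Nut is turned about -0.19 rad (vertex at (282,181), centre (279,197)). Grasp it.

arm_command --steps '[100,0,-0.06,0.8,0.95,100,0,0,0.8,0.95,100,0,0,0.8,0,100,0,0,0.8,0,100,0,0,0.8,0,100,0,0,0.8,0,100,0,0,0,0,0,0,0,0,0]' --squeeze 40

```text
time: 1.53
eef_pos: [0.5464, -0.0137, 0.0371]
tcp_rot: [0.771, 0.637, -0.0, -0.001]
contact_force: [0.4, -0.2, 0.8]
opening: 0.884
finger_force: 0.0
```

arm_command --steps '[0,0,0,0,0,0,0,0,0,0,0,0,0,0,0,0,0,0,0,0,0,0,0,0,0,0,0,0,0,0,0,0,0,0,0,0,0,0,0,0]'

```text
time: 2.2
eef_pos: [0.546, -0.0137, 0.0376]
tcp_rot: [0.771, 0.637, 0.0, 0.0]
contact_force: [-0.4, 0.2, 0.3]
opening: -0.003
finger_force: 0.0
```

Run:
```python
from k import *
a=ctrl.read_camera("wrist")[:,:,::-1];b=ctrl.read_camera("side")[:,:,::-1];c=ctrl.read_camera("scene")[:,:,::-1]
cv2.imwrite("pics/m1.png",np.vstack([np.hstack([tile(b,225,175,100,75,4),tile(c,215,190,100,75,4)]),np.hstack([cv2.resize(a[100:400,80:480],(400,300)),tile(a,220,180,100,75,4)])]))
```

```text
(no output)
```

View pics/m1.png

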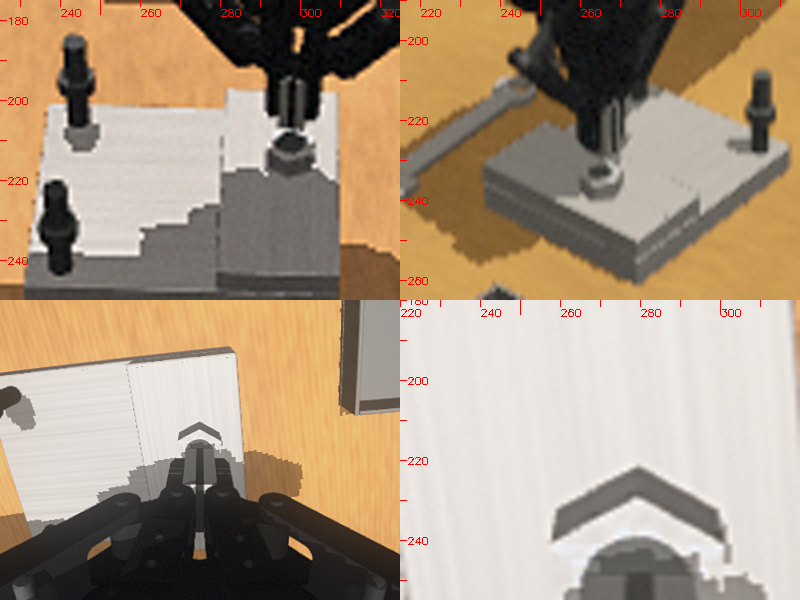

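Run:
```python
from k import *
S=ctrl.camera_model("side");C=ctrl.camera_model("scene");W=ctrl.camera_model("wrist");s=ctrl.get_state()
print(s["eef_pos"],s["opening"],s["contact_force"])
for z in(.0376,.049,.06):print(z,proj(S,[.546,-.0137,z]),proj(C,[.546,-.0137,z]),proj(W,[.546,-.0137,z]))
```

```text
[ 0.54592144 -0.01370354  0.03747675] 0.001360815056450884 [ 0.42592166 -0.39021428  0.40576057]
0.0376 [[297.63332044 213.63408291]] [[265.58689265 236.9047946 ]] [[279.62185115 243.65804861]]
0.049 [[297.82390111 209.95652516]] [[265.51547955 233.18824564]] [[279.62649166 251.87132531]]
0.06 [[298.01074182 206.35169236]] [[265.44581245 229.5648635 ]] [[279.63151383 260.82130255]]
```

The shut tips appear at about side (297,206)/scene (267,228.5), i.e. z≈0.06: about 20 mm above the reported TCP, just over the nut. I'll open and go lower cautiously.

arm_command --steps '[70,0,0,0,0,70,0,0,0,0,70,0,0,0,0,70,0,0,0,0,70,0,0,0,0,70,0,0,0.3,0,70,0,0,0.3,0,70,0,0,0.1,0]'

```text
time: 3.02
eef_pos: [0.5448, -0.0135, 0.0182]
tcp_rot: [0.771, 0.637, -0.001, -0.001]
contact_force: [0.0, -0.1, 0.3]
opening: 0.7
finger_force: 0.0
```

arm_command --steps '[0,0,0,0,0,0,0,0,0,0,0,0,0,0,0,0,0,0,0,0,0,0,0,0,0,0,0,0,0,0,0,0,0,0,0]'

```text
time: 3.6
eef_pos: [0.5463, -0.0138, 0.0203]
tcp_rot: [0.771, 0.637, 0.0, 0.0]
contact_force: [1.0, -0.5, 1.2]
opening: -0.004
finger_force: 0.6
```

Run:
```python
from k import *
b=ctrl.read_camera("side")[:,:,::-1];c=ctrl.read_camera("scene")[:,:,::-1]
S=ctrl.camera_model("side");C=ctrl.camera_model("scene");p=ctrl.get_state()["eef_pos"];print(p)
cv2.imwrite("pics/m2.png",np.hstack([tile(b,280,185,40,50,10),tile(c,245,205,40,50,10)]))
for z in(.0203,.04,.05,.06):print(z,proj(S,[.5463,-.0138,z]),proj(C,[.5463,-.0138,z]))
```

```text
[ 0.5462297  -0.01374941  0.02028951]
0.0203 [[297.49272213 219.13524372]] [[265.59213422 242.51672438]]
0.04 [[297.81801449 212.89543817]] [[265.46935513 236.17057623]]
0.05 [[297.98662001 209.66187573]] [[265.4061252  232.90511132]]
0.06 [[298.15763846 206.38249287]] [[265.34227241 229.60936211]]
```

View pics/m2.png

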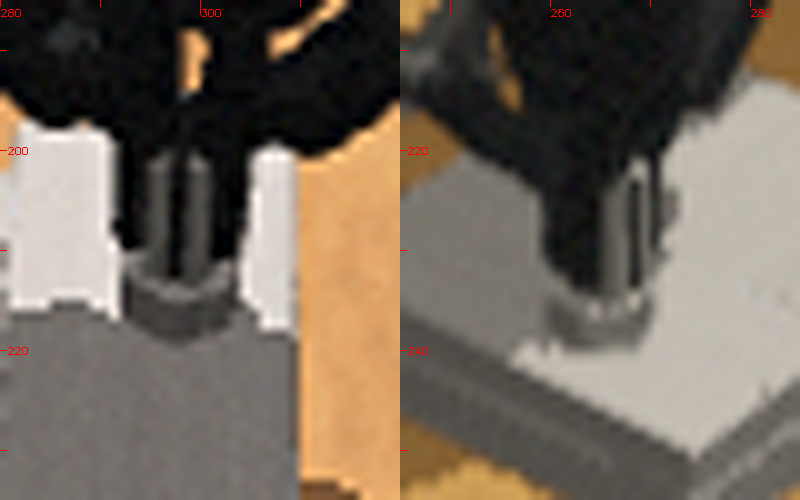

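Tips bottom at side (297.5,212), scene (265,233.5): at the nut's top, z≈0.049. Go 10 mm lower.

arm_command --steps '[70,0,0,0,0,70,0,0,0,0,70,0,0,0,0,70,0,0,0,0,70,0,0,0,0,70,0,0,0.2,0,70,0,0,0.2,0,70,0,0,0,0]'

```text
time: 4.37
eef_pos: [0.5448, -0.0135, 0.0084]
tcp_rot: [0.771, 0.637, -0.001, -0.001]
contact_force: [-0.4, -0.9, 0.3]
opening: 0.699
finger_force: 0.0
```

arm_command --steps '[0,0,0,0,0,0,0,0,0,0,0,0,0,0,0,0,0,0,0,0,0,0,0,0,0,0,0,0,0,0,0,0,0,0,0]'

```text
time: 4.95
eef_pos: [0.5462, -0.0138, 0.0103]
tcp_rot: [0.771, 0.637, 0.0, 0.0]
contact_force: [0.8, 0.3, 0.7]
opening: 0.266
finger_force: 40.2
```

Nut held (opening 0.266 ≈ 24 mm). Lift and carry to the tray.

arm_command --steps '[0,0,0,-0.8,0,0,0,0,-0.8,0,0,0.47,0.9,-0.8,0,0,0.47,0.9,-0.4,0,0,0.47,0.9,0,0,0,0.47,0.9,0,0,0,0.47,0.9,0,0,0,0.47,0.9,0,0]'

```text
time: 5.62
eef_pos: [0.6926, 0.0305, 0.0796]
tcp_rot: [0.771, 0.637, -0.0, -0.0]
contact_force: [-0.0, 0.1, -0.4]
opening: 0.268
finger_force: 40.1
```

arm_command --steps '[0,0,0,0.6,0,0,0,0,0.8,0,0,0,0,0.8,0,0,0,0,0.6,0,0,0,0,0,0,0,0,0,0,0]'

```text
time: 6.12
eef_pos: [0.6903, 0.03, 0.0083]
tcp_rot: [0.771, 0.637, -0.001, -0.001]
contact_force: [-0.8, 0.6, 0.5]
opening: 0.269
finger_force: 40.1
```

arm_command --steps '[0,0,0,0.5,0,0,0,0,0.4,0,0,0,0,0,0,0,0,0,0,0,40,0,0,0,0,40,0,0,0,0,40,0,0,0,0,40,0,0,0,0]'

```text
time: 6.78
eef_pos: [0.6924, 0.03, -0.0117]
tcp_rot: [0.771, 0.637, 0.0, 0.0]
contact_force: [0.2, -0.4, -0.9]
opening: 0.398
finger_force: 0.0
```

arm_command --steps '[40,0,0,-0.8,0,40,0,0,-1,0,40,0,0,-1,0,40,0,0,-1,0,40,0,0,-1,0,100,0,0,-1,0,100,0,0,-1,0,100,0,0,-0.7,0]'

```text
time: 7.45
eef_pos: [0.6929, 0.03, 0.1786]
tcp_rot: [0.771, 0.637, 0.001, 0.001]
contact_force: [-0.3, -0.8, 0.5]
opening: 0.812
finger_force: 0.0
```

arm_command --steps '[100,0,0,0,-1,100,0,0,0,-1,100,0,0,0,-1,100,0,0,0,-1,100,0,0,0,-1,100,0,0,0,-1,100,0,0,0,-1,100,0,0,0,-1]'

```text
time: 8.12
eef_pos: [0.6919, 0.03, 0.1753]
tcp_rot: [0.46, 0.888, 0.0, 0.0]
contact_force: [-0.2, -0.3, 0.1]
opening: 0.998
finger_force: 0.0
```

arm_command --steps '[100,0,0,0,-1,100,0,0,0,-1,100,0,0,0,-1,100,0,0,0,-1,100,0,0,0,-0.4,100,0.95,0.45,0,0,100,0.95,0.45,0,0,100,0.95,0.45,0,0]'

```text
time: 8.78
eef_pos: [0.6464, 0.095, 0.1752]
tcp_rot: [0.258, 0.966, 0.0, 0.0]
contact_force: [0.1, -0.0, -0.9]
opening: 1.006
finger_force: 0.0
```

arm_command --steps '[100,0.95,0.45,0,0,100,0.95,0.45,0,0,100,0.95,0.45,0,0,100,0.95,0.45,0,0,100,0.95,0.45,0,0,100,0.95,0.45,0,0,100,0.95,0.45,0,0,100,0,0,0,0]'

```text
time: 9.45
eef_pos: [0.5392, 0.2491, 0.1753]
tcp_rot: [0.256, 0.967, 0.001, -0.001]
contact_force: [-0.7, -0.9, -0.5]
opening: 0.999
finger_force: 0.0
```

Run:
```python
from k import *
W=ctrl.camera_model("wrist");im=ctrl.read_camera("wrist")[:,:,::-1].copy();cv2.imwrite("pics/w2.png",im)
np.save("w2.npy",W,allow_pickle=True)
s=ctrl.get_state();print(s["eef_pos"],R.from_quat(s["tcp_rot"]).as_matrix().round(3).tolist(),s["opening"])
P=[("boss+",(-12,22,72)),("boss-",(-12,-22,72)),("round",(26,36,34)),("sq39",(39,-49,34)),("sq13",(13,-49,34)),("tail+",(-57,16,40)),("tail-",(-57,-16,40))]
q=proj(W,[pt([.4934,.2725,2.627],l,.675,.014) for _,l in P])
for (n,_),u in zip(P,q):print(n,u)
u0,v0=q.min(0).astype(int)-40
b=tile(im,max(100,u0),max(0,v0),200,150,4);cv2.imwrite("pics/w2b.png",b)
```

```text
[0.54061706 0.24747044 0.17541769] [[-0.869, 0.495, 0.0], [0.495, 0.869, 0.0], [-0.0, 0.0, -1.0]] 1.000654161802709
boss+ [252.39821478 198.09001032]
boss- [299.45274931 197.98126923]
round [236.06349422 139.65260465]
sq39 [331.50487148 128.51371452]
sq13 [327.84762603 149.71320608]
tail+ [261.99406366 198.80556043]
tail- [290.80793913 198.73915577]
```

View pics/w2b.png

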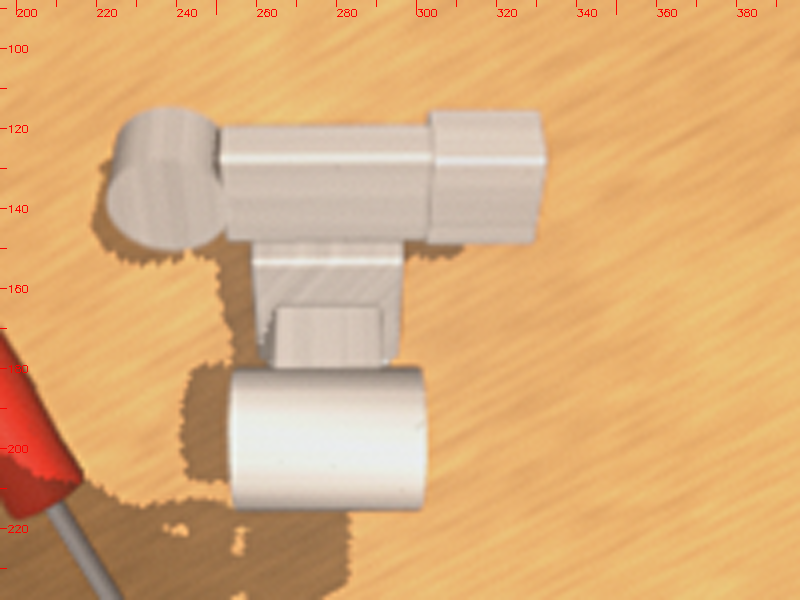

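Boss ends at u 253.7 and 302.3, v≈197.8; ear corner (332.3,128): the fit agrees within 2 mm. Boss lies 1.4 mm along -tool y and 1 mm along -tool x from the TCP. Descend and grip softly.

arm_command --steps '[100,-0.04,-0.06,0.9,0,100,0,0,0.9,0,100,0,0,0.9,0,100,0,0,0.9,0,100,0,0,0.9,0,100,0,0,0.9,0,100,0,0,0.9,0,40,0,0,0,0]' --squeeze 25

```text
time: 10.17
eef_pos: [0.5388, 0.242, 0.0126]
tcp_rot: [0.258, 0.966, -0.002, -0.004]
contact_force: [-0.3, 0.0, -1.2]
opening: 0.885
finger_force: 0.0
```

arm_command --steps '[0,0,0,0,0,0,0,0,0,0,0,0,0,0,0,0,0,0,0,0,0,0,0,0,0,0,0,0,0,0]'

```text
time: 10.67
eef_pos: [0.5441, 0.2442, 0.0197]
tcp_rot: [0.257, 0.966, 0.001, 0.002]
contact_force: [2.1, 0.0, 3.7]
opening: 0.509
finger_force: 31.2
```

arm_command --steps '[0,0,0,-0.3,0,0,0,0,-0.5,0,0,0,0,-0.7,0,0,0,0,-0.8,0,0,0,0,-0.9,0,0,0,0,-0.8,0,0,0,0,0,0,0,0,0,0,0]' --squeeze 20

```text
time: 11.33
eef_pos: [0.5419, 0.2441, 0.1182]
tcp_rot: [0.257, 0.966, 0.0, 0.001]
contact_force: [-0.2, 1.1, -5.9]
opening: 0.509
finger_force: 30.2
```

```bash
cat > mk.py <<'E'
from k import *
def box(x0,x1,y0,y1,z0,z1): return [(x,y,z) for x in(x0,x1) for y in(y0,y1) for z in(z0,z1)]
a=np.linspace(0,2*np.pi,24)
PARTS=[box(-22,14,-18,18,0,40),box(14,40,-24,24,22,34),box(-22,0,-13,13,40,72),box(-57,-22,-16,16,28,40),box(13,39,-49,-23,16,34),
 [(26+14*np.cos(t),36+14*np.sin(t),z) for t in a for z in(16,34)],[(-12+17*np.cos(t),y,72+17*np.sin(t)) for t in a for y in(-22,22)]]
def render(m,boss,yaw,pitch,sil=(420,560)):
    M=np.zeros(sil,np.uint8);r=R.from_euler('ZY',[yaw,-pitch])
    for P in PARTS:
        q=proj(m,r.apply((np.array(P)-[-12,0,72])/1e3)+boss)
        cv2.fillConvexPoly(M,cv2.convexHull(np.round(q*16).astype(np.int32)),1,shift=4)
    return M>0
def seg(im): # grey/bright, unsaturated
    h=cv2.cvtColor(im,cv2.COLOR_RGB2HSV);return (h[...,1]<70)&(h[...,2]>85)
E
python3 - <<'E'
from mk import *
s=ctrl.get_state();p=s["eef_pos"];print(p,s["opening"],s["finger_force"],s["contact_force"].round(2),s["wrist_torque"].round(3))
Ms={n:ctrl.camera_model(n) for n in("side","scene","wrist")};I={n:ctrl.read_camera(n) for n in Ms}
for n in I: cv2.imwrite(f"pics/L_{n}.png",I[n][:,:,::-1])
for pitch in np.arange(-.4,.85,.1):
  o=[]
  for n in("wrist","side","scene"):
    for g in (.047,):
      r=render(Ms[n],[p[0],p[1],p[2]+g],2.62,pitch);s_=seg(I[n])
      win=cv2.dilate(r.astype(np.uint8),np.ones((9,9)))>0
      o.append(round(float((s_&r).sum()/(r|(s_&win)).sum()),2))
  print(round(pitch,2),o)
E
```

```text
[0.54189567 0.24412568 0.11820584] 0.5090336885021268 30.16555666923523 [-0.24  1.11 -5.87] [-0.027 -0.096  0.022]
-0.4 [0.54, 0.14, 0.25]
-0.3 [0.56, 0.14, 0.27]
-0.2 [0.58, 0.15, 0.3]
-0.1 [0.62, 0.15, 0.33]
-0.0 [0.67, 0.17, 0.35]
0.1 [0.7, 0.18, 0.38]
0.2 [0.73, 0.2, 0.41]
0.3 [0.75, 0.23, 0.44]
0.4 [0.78, 0.27, 0.48]
0.5 [0.79, 0.31, 0.53]
0.6 [0.8, 0.36, 0.59]
0.7 [0.79, 0.41, 0.6]
0.8 [0.77, 0.4, 0.51]
```

Bracket held at about pitch 0.65 (grip friction keeps it from swinging level). I'll level it by resting the tail edge on the high deck's +y margin with the heel overhanging, then dragging forward.

arm_command --steps '[0,0,0,0,1,0,0,0,0,1,0,0,0,0,1,0,0,0,0,1,0,0,0,0,1,0,0,0,0,1,0,0,0,0,1,0,0,0,0,1]' --squeeze 30

```text
time: 12.15
eef_pos: [0.5402, 0.2435, 0.1149]
tcp_rot: [0.615, 0.788, -0.002, -0.002]
contact_force: [0.4, -0.9, -4.4]
opening: 0.508
finger_force: 31.6
```

arm_command --steps '[0,0,0,0,1,0,0,0,0,1,0,0,0,0,1,0,0,0,0,0.3,0,-0.9,0.1,0,0,0,-0.97,0.1,0,0,0,-0.97,0.1,0,0,0,-0.97,0.1,0,0]'

```text
time: 12.82
eef_pos: [0.5423, 0.1472, 0.115]
tcp_rot: [0.735, 0.679, -0.002, -0.002]
contact_force: [1.2, 0.4, -4.3]
opening: 0.511
finger_force: 32.2
```

arm_command --steps '[0,-0.97,0.1,0,0,0,-0.97,0.1,0,0,0,-0.97,0.1,0,0,0,-0.97,0.1,0,0,0,-0.97,0.1,0,0,0,0,0,0.6,0,0,0,0,0.6,0,0,0,0,0,0]'

```text
time: 13.48
eef_pos: [0.5427, 0.0262, 0.0822]
tcp_rot: [0.735, 0.678, -0.004, -0.004]
contact_force: [-2.1, 0.7, -5.9]
opening: 0.511
finger_force: 32.5
```

```bash
cat > fitb.py <<'E'
from mk import *
import sys
def run(p0,names=("wrist","scene","side")):
    s=ctrl.get_state();p=s["eef_pos"];m=R.from_quat(s["tcp_rot"]).as_matrix()
    print("tcp",p.round(4),"a",round(float(np.arctan2(m[1,1],m[0,1])),3),"F",s["contact_force"].round(1),"T",s["wrist_torque"].round(3),"op",round(float(s["opening"]),3),"ff",round(float(s["finger_force"]),1))
    cams=[]
    for n in names:
        M=ctrl.camera_model(n);cams.append((M,seg(ctrl.read_camera(n)),n))
    yaw=np.arctan2(m[1,0],m[0,0])
    for pitch in p0:
        best=max(((sum(f),f,g,dx) for g in(.039,.043,.047) for dx in(-.003,0,.003)
           for f in [[round(iou(M,S,[p[0]+dx*m[0,0],p[1]+dx*m[1,0],p[2]+g],yaw,pitch),3) for M,S,_ in cams]]))
        print(round(float(pitch),2),best)
def iou(M,S,b,yaw,pitch):
    r=render(M,b,yaw,pitch);w=cv2.dilate(r.astype(np.uint8),np.ones((9,9)))>0
    return float((S&r).sum()/(r|(S&w)).sum())
if __name__=="__main__":
    a=[float(x) for x in sys.argv[1:4]];run(np.arange(*a),("wrist","scene"))
E
python3 fitb.py .4 .8 .05
```

```text
tcp [0.5427 0.0262 0.0822] a -0.081 F [-2.1  0.7 -5.9] T [-0.201  0.149  0.029] op 0.511 ff 32.5
0.4 (1.505, [0.852, 0.653], 0.043, 0.003)
0.45 (1.517, [0.867, 0.65], 0.039, 0.003)
0.5 (1.5230000000000001, [0.868, 0.655], 0.043, 0.003)
0.55 (1.534, [0.876, 0.658], 0.043, 0.003)
0.6 (1.549, [0.889, 0.66], 0.043, 0.003)
0.65 (1.561, [0.908, 0.653], 0.039, 0.003)
0.7 (1.5830000000000002, [0.926, 0.657], 0.039, 0.003)
0.75 (1.581, [0.922, 0.659], 0.039, 0.003)
```

arm_command --steps '[0,0,0,0.4,0,0,0,0,0.3,0,0,0,0,0.15,0,0,0,0,0,0]' --squeeze 20

```text
time: 13.92
eef_pos: [0.546, 0.0268, 0.0648]
tcp_rot: [0.735, 0.678, -0.001, -0.001]
contact_force: [-0.2, 0.4, -5.7]
opening: 0.509
finger_force: 32.5
```

arm_command --steps '[0,0,0,0.12,0,0,0,0,0,0]'

```text
time: 14.08
eef_pos: [0.547, 0.0265, 0.063]
tcp_rot: [0.735, 0.678, -0.0, -0.0]
contact_force: [0.7, -0.1, -5.9]
opening: 0.507
finger_force: 32.5
```

arm_command --steps '[0,0,0,0.12,0,0,0,0,0,0]'

```text
time: 14.25
eef_pos: [0.547, 0.0264, 0.0601]
tcp_rot: [0.735, 0.678, -0.0, -0.0]
contact_force: [0.1, -0.3, -5.7]
opening: 0.506
finger_force: 32.5
```

arm_command --steps '[0,0,0,0.12,0,0,0,0,0,0]'

```text
time: 14.42
eef_pos: [0.5468, 0.0264, 0.0569]
tcp_rot: [0.735, 0.678, -0.0, -0.0]
contact_force: [-1.1, 0.5, -5.4]
opening: 0.507
finger_force: 32.5
```

arm_command --steps '[0,0,0,0.12,0,0,0,0,0,0]'

```text
time: 14.58
eef_pos: [0.5474, 0.0264, 0.0555]
tcp_rot: [0.735, 0.678, -0.0, -0.0]
contact_force: [-2.2, 0.7, 1.3]
opening: 0.512
finger_force: 33.3
```

Contact at 0.0555. Now follow the arc about the tail edge.

arm_command --steps '[0,0.2,0,0.06,0,0,0.23,0,0.07,0,0,0,0,0,0]'

```text
time: 14.83
eef_pos: [0.5489, 0.0375, 0.0532]
tcp_rot: [0.735, 0.678, 0.0, 0.001]
contact_force: [-4.5, 0.3, 6.9]
opening: 0.511
finger_force: 34.8
```

```bash
python3 fitb.py .3 .8 .05
```

```text
tcp [0.5489 0.0375 0.0532] a -0.079 F [-4.5  0.3  6.9] T [-0.18   0.976 -0.06 ] op 0.511 ff 34.8
0.3 (1.4889999999999999, [0.856, 0.633], 0.047, 0.003)
0.35 (1.52, [0.868, 0.652], 0.047, 0.003)
0.4 (1.5550000000000002, [0.882, 0.673], 0.047, 0.003)
0.45 (1.577, [0.903, 0.674], 0.047, 0.003)
0.5 (1.588, [0.936, 0.652], 0.043, 0.003)
0.55 (1.5710000000000002, [0.914, 0.657], 0.043, 0.003)
0.6 (1.5550000000000002, [0.89, 0.665], 0.043, 0)
0.65 (1.544, [0.913, 0.631], 0.039, 0)
0.7 (1.524, [0.903, 0.621], 0.039, 0)
0.75 (1.49, [0.887, 0.603], 0.039, 0)
```

Pitch is now about 0.5, so it works. Continue the arc.

arm_command --steps '[0,0.23,-0.03,0.09,0,0,0.23,-0.03,0.1,0,0,0.16,0,0.1,0,0,0.16,0,0.1,0,0,0,0,0,0]'

```text
time: 15.35
eef_pos: [0.5502, 0.0579, 0.0439]
tcp_rot: [0.735, 0.678, 0.002, 0.001]
contact_force: [-1.6, 3.3, 5.6]
opening: 0.514
finger_force: 36.0
```

```bash
python3 fitb.py -.1 .4 .05
```

```text
tcp [0.5502 0.0579 0.0439] a -0.08 F [-1.6  3.3  5.6] T [ 0.201  0.453 -0.013] op 0.514 ff 36.0
-0.1 (1.4649999999999999, [0.833, 0.632], 0.047, 0.003)
-0.05 (1.494, [0.849, 0.645], 0.047, 0.003)
0.0 (1.521, [0.867, 0.654], 0.047, 0.003)
0.05 (1.553, [0.886, 0.667], 0.047, 0.003)
0.1 (1.598, [0.924, 0.674], 0.047, 0.003)
0.15 (1.594, [0.931, 0.663], 0.043, 0)
0.2 (1.613, [0.94, 0.673], 0.043, 0)
0.25 (1.598, [0.919, 0.679], 0.043, -0.003)
0.3 (1.578, [0.908, 0.67], 0.043, -0.003)
0.35 (1.546, [0.9, 0.646], 0.039, -0.003)
```

arm_command --steps '[0,0.16,0,0.15,0,0,0.16,0,0.16,0,0,0,0,0,0]'

```text
time: 15.7
eef_pos: [0.551, 0.0667, 0.0364]
tcp_rot: [0.735, 0.678, 0.003, 0.001]
contact_force: [-2.1, 6.5, 6.9]
opening: 0.513
finger_force: 37.4
```

```bash
python3 fitb.py -.15 .2 .03
```

```text
tcp [0.551  0.0667 0.0364] a -0.081 F [-2.1  6.5  6.9] T [ 0.634  0.487 -0.068] op 0.513 ff 37.4
-0.15 (1.55, [0.867, 0.683], 0.047, 0.003)
-0.12 (1.5670000000000002, [0.88, 0.687], 0.047, 0.003)
-0.09 (1.596, [0.903, 0.693], 0.047, 0.003)
-0.06 (1.617, [0.929, 0.688], 0.047, 0.003)
-0.03 (1.605, [0.923, 0.682], 0.043, 0)
0.0 (1.6360000000000001, [0.952, 0.684], 0.043, 0)
0.03 (1.618, [0.933, 0.685], 0.043, 0)
0.06 (1.625, [0.939, 0.686], 0.043, -0.003)
0.09 (1.6179999999999999, [0.93, 0.688], 0.043, -0.003)
0.12 (1.593, [0.914, 0.679], 0.043, -0.003)
0.15 (1.566, [0.891, 0.675], 0.043, -0.003)
0.18 (1.533, [0.867, 0.666], 0.043, -0.003)
```

Level (pitch ≈ 0). Firm the grip, lift, turn and carry to just behind the seat.

arm_command --steps '[0,0,0,0,0,0,0,0,-0.5,0,0,0,0,-0.8,0,0,0,0,-0.8,0,0,0,0,-0.8,0,0,0,0,-0.7,0.6,0,0,0,0,1,0,0,0,0,1]' --squeeze 60

```text
time: 16.47
eef_pos: [0.5498, 0.0645, 0.1253]
tcp_rot: [0.818, 0.575, 0.002, 0.001]
contact_force: [-0.6, 0.3, -5.7]
opening: 0.501
finger_force: 62.9
```

arm_command --steps '[0,0,0,0,1,0,0,0,0,1,0,0,0,0,1,0,0,0,0,1,0,0,0,0,1,0,0,0,0,1,0,0,0,0,1,0,0,0,0,1]'

```text
time: 17.13
eef_pos: [0.5482, 0.0646, 0.123]
tcp_rot: [0.977, 0.211, -0.0, -0.0]
contact_force: [0.2, 0.7, -5.7]
opening: 0.506
finger_force: 62.8
```

arm_command --steps '[0,0,0,0,1,0,0,0,0,1,0,0,0,0,1,0,0,0,0,1,0,0,0,0,1,0,0,0,0,0,0,0,0,0,0]'

```text
time: 17.72
eef_pos: [0.5483, 0.0647, 0.1231]
tcp_rot: [0.999, -0.033, -0.0, -0.0]
contact_force: [-0.3, 0.2, -5.1]
opening: 0.505
finger_force: 62.7
```

```bash
python3 fitb.py -.16 .2 .04
```

```text
tcp [0.5483 0.0647 0.1231] a -1.638 F [-0.3  0.2 -5.1] T [-0.023  0.083  0.009] op 0.505 ff 62.7
-0.16 (1.5, [0.857, 0.643], 0.043, 0.003)
-0.12 (1.529, [0.877, 0.652], 0.043, 0.003)
-0.08 (1.5590000000000002, [0.909, 0.65], 0.043, 0.003)
-0.04 (1.565, [0.908, 0.657], 0.043, 0)
0.0 (1.566, [0.914, 0.652], 0.043, 0)
0.04 (1.565, [0.919, 0.646], 0.043, -0.003)
0.08 (1.552, [0.909, 0.643], 0.043, -0.003)
0.12 (1.517, [0.884, 0.633], 0.043, -0.003)
0.16 (1.483, [0.859, 0.624], 0.043, -0.003)
```

```bash
cat > bedfit.py <<'E'
from mk import *
from scipy.optimize import minimize
W=np.load("w1.npy",allow_pickle=True).item();im=cv2.imread("pics/w1.png")
h=cv2.cvtColor(im,cv2.COLOR_BGR2HSV);S=(h[...,1]<80)&(h[...,2]>70)
B=[box(-80,80,-65,65,0,20),box(18,80,-65,65,0,36)]
def ren(p,ss=4):
    M=np.zeros((420,560),np.uint8)
    for P in B:
        q=proj(W,[pt(p,l) for l in P]);cv2.fillConvexPoly(M,cv2.convexHull(np.round(q*16).astype(np.int32)),1,shift=4)
    return M>0
win=np.zeros_like(S);win[115:275,140:325]=1
def f(p):
    r=ren(p);return (r^(S&win)).sum()
b=None
for k in range(4):
    x0=np.array([.4923,-.023,-.075])
    s=minimize(f,x0,method="Nelder-Mead",options=dict(initial_simplex=x0+np.vstack([np.zeros(3),np.diag([.003,.003,.03])*(1 if k%2 else -1)*(1+k/3)]),xatol=1e-5,fatol=.5))
    print(s.x.round(4),s.fun,S[win].sum())
E
python3 bedfit.py
```

```text
[ 0.4905 -0.0237 -0.0815] 1032.0 20325
[ 0.4904 -0.0238 -0.0807] 1033.0 20325
[ 0.4905 -0.0237 -0.0813] 1027.0 20325
[ 0.4905 -0.0238 -0.0808] 1032.0 20325
```

arm_command --steps '[0,-0.7,0.92,0,0.13,0,-0.7,0.92,0,0,0,-0.7,0.92,0,0,0,-0.7,0.94,0,0,0,0,0,0.6,0,0,0,0,0.8,0,0,0,0,0.7,0,0,0,0,0.4,0]'

```text
time: 18.48
eef_pos: [0.4702, -0.022, 0.0593]
tcp_rot: [0.999, -0.041, -0.001, -0.0]
contact_force: [0.0, 0.2, -5.9]
opening: 0.505
finger_force: 63.9
```

arm_command --steps '[0,0,0,0,0,0,0,0,0,0,0,0,0,0,0]'

```text
time: 18.73
eef_pos: [0.4727, -0.0222, 0.0622]
tcp_rot: [0.999, -0.041, 0.001, 0.0]
contact_force: [0.4, 0.3, -5.3]
opening: 0.505
finger_force: 63.8
```

```bash
python3 fitb.py -.1 .12 .05
python3 - <<'E'
from h import *
b=ctrl.read_camera("side")[:,:,::-1];c=ctrl.read_camera("wrist")[:,:,::-1]
cv2.imwrite("pics/p1.png",np.hstack([tile(b,225,165,100,100,4),cv2.resize(c[60:400,110:450],(400,400))]))
E
```

```text
tcp [ 0.4727 -0.0222  0.0622] a -1.652 F [ 0.4  0.3 -5.3] T [-0.023  0.034  0.022] op 0.505 ff 63.8
-0.1 (1.482, [0.868, 0.614], 0.043, 0.003)
-0.05 (1.486, [0.876, 0.61], 0.043, 0)
0.0 (1.4969999999999999, [0.882, 0.615], 0.043, 0)
0.05 (1.49, [0.882, 0.608], 0.043, 0)
0.1 (1.482, [0.882, 0.6], 0.043, 0)
```

View pics/p1.png

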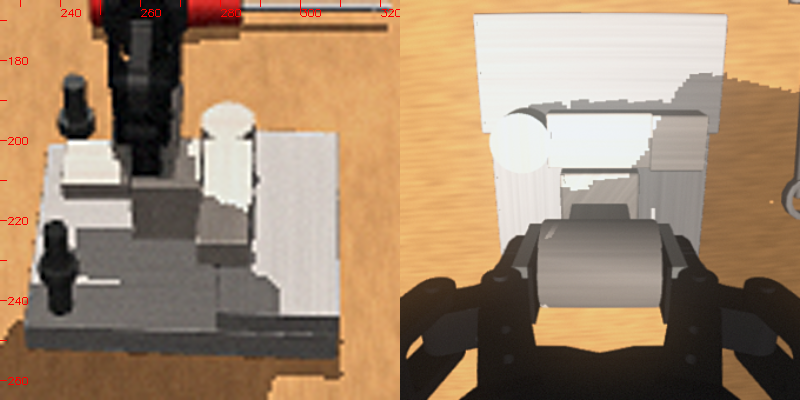

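Bracket is level, centred over the bed (ears 490–707 against deck 474–727). Lower, then feel forward for the step.

arm_command --steps '[0,0,0,0.2,0,0,0,0,0.2,0,0,0,0,0,0,0,0.12,0,0,0,0,0.12,0,0,0,0,0,0,0,0]'

```text
time: 19.43
eef_pos: [0.4786, -0.0228, 0.0514]
tcp_rot: [0.999, -0.041, 0.001, 0.0]
contact_force: [0.2, 0.1, -6.0]
opening: 0.512
finger_force: 64.0
```

arm_command --steps '[0,0.08,0,0,0,0,0,0,0,0]'

```text
time: 19.6
eef_pos: [0.4802, -0.0229, 0.0513]
tcp_rot: [0.999, -0.041, 0.0, 0.0]
contact_force: [-0.2, -0.6, -6.0]
opening: 0.505
finger_force: 64.0
```

arm_command --steps '[0,0.06,0,0,0,0,0,0,0,0]'

```text
time: 19.77
eef_pos: [0.4813, -0.0229, 0.0511]
tcp_rot: [0.999, -0.041, 0.0, 0.0]
contact_force: [-0.1, -0.6, -5.6]
opening: 0.506
finger_force: 64.0
```

arm_command --steps '[0,0.06,0,0,0,0,0,0,0,0]'

```text
time: 19.93
eef_pos: [0.4821, -0.0229, 0.0509]
tcp_rot: [0.999, -0.041, -0.001, -0.0]
contact_force: [-1.4, -0.2, -5.4]
opening: 0.501
finger_force: 64.2
```

arm_command --steps '[0,0.06,0,0,0,0,0,0,0,0]'

```text
time: 20.1
eef_pos: [0.4824, -0.0229, 0.0506]
tcp_rot: [0.999, -0.041, -0.002, -0.0]
contact_force: [-5.1, 0.2, -2.3]
opening: 0.508
finger_force: 64.4
```

arm_command --steps '[0,0.06,0,0,0,0,0,0,0,0]'

```text
time: 20.27
eef_pos: [0.4827, -0.0228, 0.0503]
tcp_rot: [0.999, -0.041, -0.004, -0.0]
contact_force: [-7.8, 0.3, -0.1]
opening: 0.503
finger_force: 64.7
```

Step contact at TCP x≈0.482. Back off 4 mm and set down.

arm_command --steps '[0,-0.27,0,0,0,0,0,0,0,0,0,0,0,0.04,0,0,0,0,0,0]'

```text
time: 20.6
eef_pos: [0.4796, -0.0228, 0.0503]
tcp_rot: [0.999, -0.041, 0.001, 0.0]
contact_force: [-0.6, 0.7, -5.4]
opening: 0.506
finger_force: 64.1
```

arm_command --steps '[0,0,0,0.04,0,0,0,0,0,0,0,0,0,0,0]'

```text
time: 20.85
eef_pos: [0.479, -0.0227, 0.049]
tcp_rot: [0.999, -0.041, 0.0, 0.0]
contact_force: [0.3, -0.0, -5.3]
opening: 0.504
finger_force: 64.1
```

arm_command --steps '[0,0,0,0.04,0,0,0,0,0,0,0,0,0,0,0]'

```text
time: 21.1
eef_pos: [0.4788, -0.0227, 0.0479]
tcp_rot: [0.999, -0.041, -0.0, -0.0]
contact_force: [-0.5, 0.3, -5.0]
opening: 0.507
finger_force: 64.1
```

arm_command --steps '[0,-0.02,0,0.04,0,0,0,0,0,0,0,0,0,0,0]'

```text
time: 21.35
eef_pos: [0.4788, -0.0227, 0.0476]
tcp_rot: [0.999, -0.041, 0.001, 0.0]
contact_force: [-0.4, 0.6, -2.2]
opening: 0.503
finger_force: 64.6
```

arm_command --steps '[0,0,0,0.04,0,0,0,0,0,0,0,0,0,0,0]'

```text
time: 21.6
eef_pos: [0.479, -0.0227, 0.0475]
tcp_rot: [0.999, -0.041, 0.0, 0.0]
contact_force: [-2.1, 1.7, 5.1]
opening: 0.503
finger_force: 65.5
```

arm_command --steps '[0,0,0,0.04,0,0,0,0,0,0,0,0,0,0,0]'

```text
time: 21.85
eef_pos: [0.4792, -0.0227, 0.0475]
tcp_rot: [0.999, -0.041, 0.0, 0.0]
contact_force: [-4.3, 2.1, 10.8]
opening: 0.506
finger_force: 66.3
```

Seated with ~10 N; relieve the load and open.

arm_command --steps '[0,0,0,-0.06,0,0,0,0,0,0,54,0,0,0,0,60,0,0,0,0,80,0,0,0,0,100,0,0,0,0,100,0,0,0,0,100,0,0,0,0]'

```text
time: 22.52
eef_pos: [0.4783, -0.0227, 0.0464]
tcp_rot: [0.999, -0.041, 0.0, 0.0]
contact_force: [0.6, 0.9, -0.2]
opening: 0.995
finger_force: 0.0
```

arm_command --steps '[100,0,0,0,0,100,0,0,-0.4,0,100,0,0,-0.8,0,100,0,0,-0.9,0,100,0,0,-0.9,0,100,0,0,-0.9,0,100,0,0,-0.5,0,100,0,0,0,0]'

```text
time: 23.18
eef_pos: [0.4808, -0.0233, 0.1612]
tcp_rot: [0.999, -0.041, 0.004, 0.001]
contact_force: [0.4, 0.6, -0.2]
opening: 1.0
finger_force: 0.0
```

```bash
cat > check.py <<'E'
from mk import *
from scipy.optimize import minimize
# bracket pose from bright-mask IoU, plus state
s=ctrl.get_state();print(s["eef_pos"].round(4),s["opening"])
cams=[(ctrl.camera_model(n),seg(ctrl.read_camera(n))) for n in("wrist",)]
im=ctrl.read_camera("wrist");cv2.imwrite("pics/s1.png",im[:,:,::-1]);np.save("s1.npy",ctrl.camera_model("wrist"),allow_pickle=True)
M=ctrl.camera_model("wrist")
for n,l in(("bossC",(-12,0,89)),("round",(26,36,34)),("sq39",(39,-49,34)),("rd",(26,50,34)),("tail",(-57,0,40))):
    print(n,proj(M,pt([.491,-.0234,-.0806],l,0,.02)))
E
python3 check.py
```

```text
[ 0.4808 -0.0233  0.1612] 0.999932811918176
bossC [[280.1032259  215.56564507]]
round [[238.6178865  154.21842781]]
sq39 [[336.92425888 139.05037729]]
rd [[222.60078088 154.29505879]]
tail [[280.03653624 245.0408895 ]]
```

Released cleanly. To keep the gripper body clear of the boss I'll press with one fingertip, the gripper standing outboard of each ear. Round ear first.

arm_command --steps '[80,0.36,-0.77,0,0,80,0.36,-0.78,0,0,80,0.36,-0.78,0,0,80,0.36,-0.77,0,0,80,0,0,0.9,0,80,0,0,0.9,0,80,0,0,0.9,0,80,0,0,0.9,0]'

```text
time: 23.95
eef_pos: [0.519, 0.052, 0.0638]
tcp_rot: [0.999, -0.041, -0.002, -0.0]
contact_force: [-0.7, 0.1, 0.1]
opening: 0.805
finger_force: 0.0
```

arm_command --steps '[80,0,0,0.6,0,80,0,0,0.4,0,80,0,0,0,0,80,0,0,0,0]'

```text
time: 24.28
eef_pos: [0.5197, 0.0517, 0.0406]
tcp_rot: [0.999, -0.041, -0.001, -0.0]
contact_force: [-0.1, -0.1, 0.7]
opening: 0.802
finger_force: 0.0
```

```bash
cat > tip.py <<'E'
from h import *
s=ctrl.get_state();p=s["eef_pos"];m=R.from_quat(s["tcp_rot"]).as_matrix();print(p.round(4),s["contact_force"].round(1),s["opening"])
# dark (finger) pixels in side view near the -y / +y finger, per row extents
S=ctrl.camera_model("side");h=ctrl.read_camera("side");np.save("side_now.npy",h)
cv2.imwrite("pics/tip.png",tile(h[:,:,::-1].copy(),240,150,100,100,6))
V=h.max(2)
for l in(1,-1):
    c=p+m[:,1]*.041*l
    print(l,"ear-top level projects",proj(S,[c[0],c[1],.054])[0].round(1))
    u=int(round(proj(S,[c[0],c[1],.054])[0][0]))
    v0=int(proj(S,[c[0],c[1],.054])[0][1])
    print([int(V[v,u-4:u+5].mean()) for v in range(v0-25,v0+12)])
E
python3 tip.py
```

```text
[0.5197 0.0517 0.0406] [-0.1 -0.1  0.7] 0.8020488342344583
1 ear-top level projects [283.2 200.3]
[14, 10, 19, 16, 20, 26, 24, 16, 10, 18, 26, 21, 25, 23, 25, 23, 21, 42, 222, 216, 217, 151, 135, 134, 125, 121, 120, 121, 116, 110, 127, 121, 121, 122, 124, 122, 122]
-1 ear-top level projects [284.3 174.1]
[14, 14, 12, 33, 45, 35, 30, 31, 29, 29, 27, 30, 27, 40, 58, 44, 29, 20, 21, 21, 19, 21, 13, 15, 13, 11, 13, 10, 17, 15, 21, 26, 24, 16, 11, 16, 29]
```

arm_command --steps '[80,0.1,0,0.4,0,80,0,0,0.4,0,80,0,0,0,0,80,0,0,0,0]'

```text
time: 24.67
eef_pos: [0.5223, 0.0515, 0.0207]
tcp_rot: [0.999, -0.041, -0.001, -0.0]
contact_force: [0.5, -0.1, -0.0]
opening: 0.801
finger_force: 0.0
```

arm_command --steps '[80,0,0,0.08,0,80,0,0,0,0]'

```text
time: 24.83
eef_pos: [0.5231, 0.0514, 0.0195]
tcp_rot: [0.999, -0.041, 0.0, 0.0]
contact_force: [0.3, 0.4, -0.8]
opening: 0.799
finger_force: 0.0
```

arm_command --steps '[80,0,0,0.08,0,80,0,0,0,0]'

```text
time: 25.0
eef_pos: [0.5235, 0.0514, 0.018]
tcp_rot: [0.999, -0.041, 0.001, 0.0]
contact_force: [0.8, -0.4, 1.5]
opening: 0.798
finger_force: 0.8
```

arm_command --steps '[80,0,0,0.08,0,80,0,0,0,0]'

```text
time: 25.17
eef_pos: [0.5236, 0.0514, 0.0179]
tcp_rot: [0.999, -0.041, -0.0, 0.0]
contact_force: [-4.7, 0.3, 13.3]
opening: 0.802
finger_force: 6.5
```

arm_command --steps '[80,0,0,0.06,0,80,0,0,0,0]'

```text
time: 25.33
eef_pos: [0.5237, 0.0513, 0.0178]
tcp_rot: [0.999, -0.041, -0.001, 0.0]
contact_force: [-9.5, 1.4, 20.1]
opening: 0.796
finger_force: 10.4
```

arm_command --steps '[80,-0.06,0,0,0,80,0,0,0,0,80,0,0,0,0,80,0,0,0,0,80,0,0,0,0,80,0,0,0,0]'

```text
time: 25.83
eef_pos: [0.5237, 0.0513, 0.0178]
tcp_rot: [0.999, -0.041, 0.002, 0.0]
contact_force: [-4.8, 0.8, 16.7]
opening: 0.802
finger_force: 8.3
```

arm_command --steps '[80,0,0,0,0,80,0,0,0,0,80,0,0,0,0,80,0,0,0,0,80,0,0,0,0,80,0,0,0,0,80,0,0,0,0,80,0,0,0,0]'

```text
time: 26.5
eef_pos: [0.5237, 0.0513, 0.0178]
tcp_rot: [0.999, -0.041, 0.002, 0.0]
contact_force: [-5.3, 1.9, 16.6]
opening: 0.803
finger_force: 8.3
```

Round ear is solid (≈17–20 N for over a second, no movement). Now the square ear.

arm_command --steps '[80,0,0,-0.3,0,80,0,0,-0.7,0,80,0,0,-0.9,0,80,0,0,-0.9,0,80,0,0,-0.9,0,80,0,0.6,0,0,80,0,0.95,0,0,80,0,0.95,0,0]'

```text
time: 27.17
eef_pos: [0.5165, -0.0109, 0.1072]
tcp_rot: [0.999, -0.04, 0.001, 0.0]
contact_force: [-0.2, 0.3, 0.2]
opening: 0.798
finger_force: 0.0
```

arm_command --steps '[80,0,0.95,0,0,80,0,0.95,0,0,80,0,0.95,0,0,80,0,0.8,0,0,80,0,0,0,0,80,0,0,0,0,80,0,0,0,0]'

```text
time: 27.75
eef_pos: [0.5087, -0.1011, 0.1063]
tcp_rot: [0.999, -0.041, -0.0, -0.0]
contact_force: [-0.7, -0.5, -0.5]
opening: 0.802
finger_force: 0.0
```

arm_command --steps '[80,0.08,0.05,0.7,0,80,0,0,0.9,0,80,0,0,0.9,0,80,0,0,0.7,0,80,0,0,0.2,0,80,0,0,0,0,80,0,0,0,0,80,0,0,0,0]'

```text
time: 28.42
eef_pos: [0.512, -0.1031, 0.023]
tcp_rot: [0.999, -0.041, 0.001, 0.0]
contact_force: [-0.6, 0.5, 0.1]
opening: 0.797
finger_force: 0.0
```

arm_command --steps '[80,0,0,0.08,0,80,0,0,0,0]'

```text
time: 28.58
eef_pos: [0.5115, -0.1033, 0.0205]
tcp_rot: [0.999, -0.041, 0.001, 0.0]
contact_force: [0.1, 0.5, -0.0]
opening: 0.803
finger_force: 0.0
```

arm_command --steps '[80,0,0,0.06,0,80,0,0,0,0]'

```text
time: 28.75
eef_pos: [0.5109, -0.1031, 0.0182]
tcp_rot: [0.999, -0.041, 0.0, 0.0]
contact_force: [0.3, -0.5, -0.9]
opening: 0.8
finger_force: 0.0
```

arm_command --steps '[80,0,0,0.08,0,80,0,0,0,0,80,0,0,0,0]'

```text
time: 29.0
eef_pos: [0.511, -0.1032, 0.0179]
tcp_rot: [0.999, -0.041, -0.0, -0.0]
contact_force: [-4.9, 0.9, 10.4]
opening: 0.802
finger_force: 5.3
```

arm_command --steps '[80,-0.03,0,0.06,0,80,0,0,0,0,80,0,0,0,0]'

```text
time: 29.25
eef_pos: [0.5111, -0.1032, 0.0178]
tcp_rot: [0.999, -0.041, 0.0, -0.0]
contact_force: [-6.3, 1.1, 16.0]
opening: 0.798
finger_force: 8.4
```

Same height (0.0178) as the round ear: flat. Hold a bit over a second, then withdraw.

arm_command --steps '[80,-0.03,0,0.04,0,80,0,0,0,0,80,0,0,0,0,80,0,0,0,0,80,0,0,0,0,80,0,0,0,0,80,0,0,0,0,80,0,0,0,0]'

```text
time: 29.92
eef_pos: [0.5111, -0.1032, 0.0178]
tcp_rot: [0.999, -0.041, 0.001, -0.0]
contact_force: [-6.4, 2.3, 20.7]
opening: 0.803
finger_force: 10.2
```

arm_command --steps '[80,0,0,0,0,80,0,0,0,0,80,0,0,0,0,80,0,0,0,0,80,0,0,0,0,80,0,0,0,0,80,0,0,0,0,80,0,0,0,0]'

```text
time: 30.58
eef_pos: [0.5111, -0.1032, 0.0178]
tcp_rot: [0.999, -0.041, 0.001, -0.0]
contact_force: [-6.5, 2.4, 20.6]
opening: 0.803
finger_force: 10.2
```

arm_command --steps '[80,0,0,-0.3,0,80,0,0,-0.7,0,80,0,0,-1,0,80,0,0,-1,0,80,0,0,-1,0,80,-0.9,-0.8,-1,0,80,-0.9,-0.9,0,0,80,0,-0.9,0,0]'

```text
time: 31.25
eef_pos: [0.468, -0.0339, 0.1398]
tcp_rot: [0.999, -0.042, 0.001, 0.0]
contact_force: [1.0, 0.1, -1.1]
opening: 0.798
finger_force: 0.0
```

```bash
cat > v.py <<'E'
from mk import *
import itertools
s=ctrl.get_state();print(s["time"],s["eef_pos"].round(4),s["contact_force"].round(1))
# edge check of the seated bracket: compare drawn edge lines with image gradient in wrist+scene
def lines():
    L=[]
    for P in PARTS[:5]:
        P=np.array(P)
        L+=[(a,b) for a,b in itertools.combinations(P,2) if (np.abs(a-b)>0).sum()==1]
    for z in(34,): 
        c=[(26+14*np.cos(t),36+14*np.sin(t),z) for t in a_];L+=list(zip(c[:-1],c[1:]))
    for y in(-22,22): L.append(((-29,y,72),(-29,y,72))); L.append(((-24,y,84),(0,y,84)))
    return L
a_=np.linspace(0,2*np.pi,24)
pts=np.concatenate([np.linspace(a,b,25) for a,b in lines()])
D=[]
for n in("scene","side"):
    g=cv2.GaussianBlur(cv2.cvtColor(ctrl.read_camera(n),cv2.COLOR_RGB2GRAY).astype(np.float32),(0,0),1)
    D.append((ctrl.camera_model(n),np.hypot(cv2.Sobel(g,5,1,0),cv2.Sobel(g,5,0,1))))
def sc(x,y,yaw,rot):
    t=0
    for m,G in D:
        q=proj(m,R.from_euler('ZYX',[yaw,-rot[0],rot[1]]).apply(pts/1e3)+[x,y,.02]).astype(np.float32)
        t+=cv2.remap(G,q[:,:1],q[:,1:],cv2.INTER_LINEAR).mean()
    return t
bx,by,by_=.491,-.0237,-.081
ex=np.array([np.cos(by_),np.sin(by_)]);ey=np.array([-ex[1],ex[0]])
r=[(sc(*(np.array([bx,by])+ex*dx+ey*dy),by_+dw,(dp,0)),dx,dy,round(dw,3),dp) for dx in np.arange(-.01,.011,.002) for dy in np.arange(-.008,.009,.002) for dw in(-.06,-.03,0,.03,.06) for dp in(-.05,0,.05)]
for q in sorted(r,reverse=True)[:6]:print(q)
E
python3 v.py
```

```text
31.25 [ 0.468  -0.0339  0.1398] [ 1.   0.1 -1.1]
(np.float32(269.29773), np.float64(-0.002), np.float64(0.0), 0, -0.05)
(np.float32(268.4743), np.float64(-0.002), np.float64(0.0), 0.03, -0.05)
(np.float32(268.07666), np.float64(0.0), np.float64(0.0), -0.03, 0)
(np.float32(267.6776), np.float64(0.0), np.float64(0.0), 0, 0)
(np.float32(266.56247), np.float64(-0.002), np.float64(-0.002), 0, -0.05)
(np.float32(266.31622), np.float64(-0.002), np.float64(-0.002), 0.03, -0.05)
```

Seat checks out (offsets ≈ 0 in x, y and yaw, ears at equal height). The hand is clear; handing in.

arm_command --steps '[80,0,0,-0.6,0,80,0,0,-0.6,0,80,0,0,0,0,80,0,0,0,0]'

```text
time: 31.68
eef_pos: [0.4706, -0.0352, 0.1691]
tcp_rot: [0.999, -0.041, 0.001, 0.0]
contact_force: [-0.1, 0.0, -1.3]
opening: 0.799
finger_force: 0.0
```

```bash
python3 -c "
from plant import ctrl
print(ctrl.sign_off())"
```

```text
the job is handed in; nothing more can be done
None
```

The job was handed in at 31.7 s: the nut was let go inside the tray (not re-checked by camera), the bracket sits centred and square with its heel about 3 mm from the step, and it didn't rock when I pressed the round ear and then the square ear with one fingertip at about 17–20 N for over a second each.

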